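Level the test stage and centre the circuit board on it

ROBOT

A 6-joint arm with a two-finger parallel gripper is mounted at the origin on the work surface. World frame = base frame: x ahead of the robot, y to its left, z up, the work surface at z = 0. Lengths are in m, angles in rad, forces in N, time in s.
With the tool pointing down it reaches from about 0.325 to 0.9 m from the base axis. Payload 6.1 kg.
Tool frame: the origin (TCP) lies midway between the tips of the shut fingers; the grasp point (between the pads) lies 19 mm behind it (robot.hold_point_z is the distance from the TCP to the grasp point, in m); z points along the fingers, y is the line along which they close (so a half turn about z gives the same grasp; the last joint's range is limited). The gripper opens to 87 mm and grips with 3 to 60 N. Pads are 19 mm wide; open, the fingers measure 117 mm over their backs; the gripper's body (75 mm by 190 mm) begins 51 mm behind the grasp point.
Start: joints at [-1.333, 0.22, 1.526, -0, 1.395, -0.126], TCP at [0.222, -0.584, 0.223] pointing down, gripper open.
Joint ranges: [-2.98, 2.98], [-0.91, 2.08], [0.09, 2.57], [-1.24, 4.39], [0.2, 2.65], [-2.68, 2.68]. Speed limits (rad/s): [2.57, 2.57, 3.01, 3.14, 3.14, 3.14].

INTERFACE

Orientations are given as a unit quaternion [x, y, z, w].
In Python, from station import robot gives the robot as it stands.
- The arm moves only by the shell command python3 -m inch 'ROWS'. ROWS is JSON, one flat list of numbers, 7 for each row, row after row: the shift along the world's x, y, z in m, then the turn, a rotation vector about the world's x, y, z in degrees, then the finger opening in m, from 0 to 0.087. A call has 1 to 20 rows; each row shifts and turns the commanded pose from where the row before left it; what a row does not reach is not made up. A row lasts 1/12 s, in which the tool goes at most 41.7 mm and 7.16 degrees, less where a joint would pass 70% of its speed; a pose out of reach is approached as far as the arm can. A call is refused whole if a number of a shift passes 0.0417 or a number of a turn 7.16, either way. A call with a gripper value outside its range is refused whole. The fingers move at their own pace and stop on an object; the grip force is fixed at half the most. Time passes only in rows, so rows that do not move let the fingers close. It gives the time, the measured TCP pose, the force, the opening and the grip force at its end, in the units of the state.
- robot.get_obs(): the state, without advancing time (a new reading comes with each control period).
- robot.grab_frame(name): name is "scene" or "top"; returns the picture (420x560x3 uint8, blue, green, red); there is no depth.
- robot.camera_model(name): a dict with "intrinsics" (3x3 intrinsics, pixels), "camera_from_world" (4x4, takes a point from world to camera coordinates). Camera axes: x right, y down, z forward; pixel columns grow to the right and rows downward; lengths in m; the calibration is good to about 2 mm. A picture is of the moment at which its call begins. camera_model takes no time and is no camera call.
- robot.finish_job(): hands the job in; it is judged then, once.
The state is a dict: "time_s": time; "joint_positions": joint angles; "joint_velocities": joint speeds; "joint_torque": joint torques, N m; "tcp_pos": TCP position; "orientation": TCP orientation; "force": force on the tool from outside, world axes, zero at the start; "torque": the same for the moment, N m; "width": finger opening in m; "grip_force": force on a finger pad.
Only numpy, scipy, OpenCV 4.12 (cv2) and the standard library are available. Lean on these libraries where they do the work, as an engineer would, in place of code of your own. Each camera call takes 0.05 s, during which the arm holds its last target. There are 200 camera calls.

TASK

Get the tilting test stage ready for a measurement: turn its red and blue foot knobs until the black plate sits level both ways (within one degree), and set the blue-and-white circuit board gently down flat on the plate, centred between the yellow stops with its long side along the plate's long side. The order is up to you; leave all the other things on the desk where they are.

Things in the scene. Friction and masses are not known exactly. Their poses are not given: they have to be found in the camera images.
- plate_centre (a point): Centre of the upper face of the stage's black plastic plate: 130 mm along its x, 190 mm along its y, 10 mm thick, with three round ears at corners, upper face about 60 mm above the desk when level. z is the plate's normal: level when vertical. White cross lines meet here. Yellow stops 10 mm high stand round the board's place, leaving the centred board 12 mm of play on every side.
- side_stop (a point): Inner face, at the plate, of one of the four small side stops (x = 40 mm, y = 48 mm from the plate's centre, 12 mm long; the others are mirrored in x and y).
- end_stop (a point): Inner face, at the plate, of one of the two end stops (y = 72 mm from the plate's centre, 30 mm long; the other is mirrored).
- stage: Grey base of the stage, 235 mm (x) by 285 mm (y), fixed to the desk, yaw within 0.3 rad; origin under its centre, below the plate's centre. In its frame the plate rests at three points: a ball pivot at (-85, -110) mm, the red knob's screw at (85, -110) mm, the blue knob's at (-85, 110) mm.
- knob_red_grip (a point): Red round ribbed knob, 44 mm across, head 86 to 124 mm above the desk; this point is on its vertical axis at 110 mm. It does not rise or fall. Grasp it from any side; the plate's ear below stays under 84 mm. Turns up to 1.3 rad either way from level, needs about 0.2 N m, stays where left. Clockwise from above raises the plate here. At the start it is about 0.4 to 1.0 rad too far clockwise.
- knob_blue_grip (a point): Blue knob, same size, height and behaviour as the red one, but its axis leans with tilt_red (vertical once the red side is level; this point shifts by up to 5 mm along the plate's x): clockwise seen from above raises the plate here. At the start it is up to 0.85 rad off level, either way. The two knobs do not affect each other's tilt.
- tilt_red (a joint): Tilt of the plate along its x, rad: 0 = level, positive = the red knob's side too high. Grows 0.08 rad per rad of clockwise turn of the red knob.
- tilt_blue (a joint): Tilt of the plate along its y, rad: 0 = level, positive = the blue knob's side too high. Grows 0.08 rad per rad of clockwise turn of the blue knob.
- board_centre (a point): Centre of the circuit board module: a rigid block 56 mm (its x) by 120 mm (its y) by 22 mm high, blue below and white above, 0.11 to 0.23 kg, lying flat on the desk at the start; the point is 11 mm above its underside. Either way round is right.
- board: The same module's body (origin at the centre of its underside).
- multimeter: Bystander: orange multimeter, 85 x 170 x 43 mm; origin under its centre.
- spare_board: Bystander: small green circuit board, 70 x 90 x 18 mm; origin under its centre.
- screwdriver: Bystander: screwdriver lying on the desk.
- mug: Bystander: blue mug, 80 mm across, 90 mm high; origin under its centre.
- spool: Bystander: metal spool, 64 mm across, 50 mm high; origin under its centre.
- jar: Bystander: clear jar, 56 mm across, 75 mm high; origin under its centre.
- parts_tray: Bystander: grey parts tray, 130 x 170 x 35 mm; origin under its centre.
Mind the look-alikes: they are no part of the job. What is shaped like the board but orange is not meant.

How it is judged:
By the outcome, as a careful person would: the job done as asked, in the order asked, and still so for the second after the job is handed in, with the robot touching nothing.
It also fails if it takes over 58 s, if anything falls off the work surface, if the arm or the gripper's body presses on something with over 40 N, if the wrist force passes 120 N, or if a joint passes its speed limit or range.

## Working session

There is one attempt and no reset: what is moved stays moved. The work goes in short steps, Python scripts to look and compute and a shell command to move; the robot and the scene stay as the last step left them, time stands still between calls to the robot, and variables do not carry over. Pictures are saved under pics/ and viewed, at most 10 in all, crops included, and the job is handed in when it is done.

```bash
ls; mkdir -p pics; python3 - <<'E'
from station import robot
import cv2,numpy as np
for n in("scene","top"):
    f=robot.grab_frame(n);cv2.imwrite(f"pics/{n}0.png",f)
    m=robot.camera_model(n);T=np.array(m["camera_from_world"]);print(n,np.round(m["intrinsics"],1).tolist(),np.round(T,3).tolist())
o=robot.get_obs();print(o)
E
```

```text
pics
scene [[407.3, 0.0, 283.7], [0.0, 407.3, 208.6], [0.0, 0.0, 1.0]] [[-0.773, 0.635, 0.003, 0.391], [0.476, 0.581, -0.66, -0.155], [-0.421, -0.509, -0.751, 1.667], [0.0, 0.0, 0.0, 1.0]]
top [[514.0, 0.0, 273.6], [0.0, 514.0, 210.1], [0.0, 0.0, 1.0]] [[0.026, -1.0, -0.004, -0.028], [-0.99, -0.025, -0.138, 0.511], [0.138, 0.007, -0.99, 1.535], [0.0, 0.0, 0.0, 1.0]]
{'time_s': 0.1, 'joint_positions': array([-1.33313905e+00,  2.21146886e-01,  1.52750876e+00, -3.47101215e-05,
        1.39471824e+00, -1.26122261e-01]), 'joint_velocities': array([ 9.39256606e-04, -2.15359223e-03, -1.85855762e-03, -2.67067618e-05,
       -2.11979156e-03, -7.26618762e-05]), 'joint_torque': array([ 9.66397420e-04, -4.95945132e+01, -3.88518047e+01,  7.01878010e-02,
        5.15650352e-02, -5.56112946e-05]), 'tcp_pos': array([ 0.22221721, -0.58354916,  0.22154051]), 'orientation': array([ 9.83502668e-01,  1.80891425e-01, -6.66991568e-05, -8.88279429e-04]), 'force': array([0.66656523, 1.33710365, 0.10020815]), 'torque': array([-0.06189035, -0.0065724 , -0.02733981]), 'grip_force': 0.0, 'width': 0.08668410880559455}
```

View pics/scene0.png

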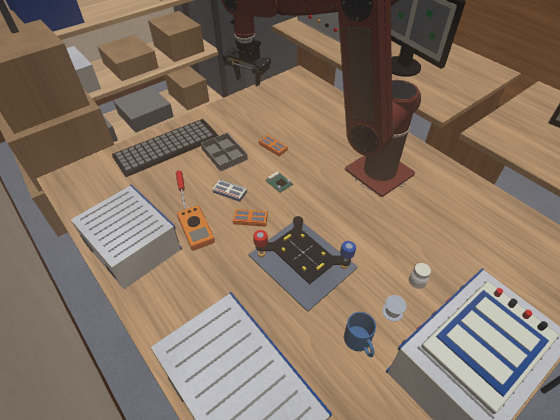

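View pics/top0.png

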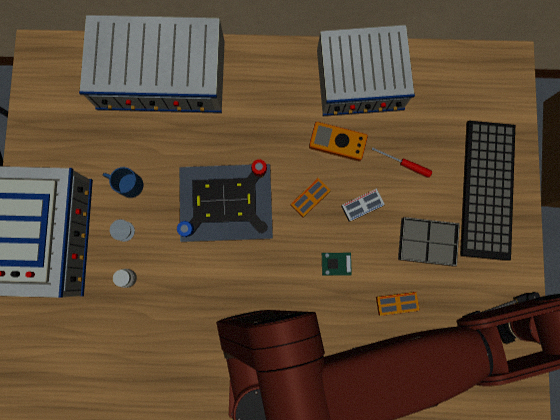

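Candidates for the board in the top view: the blue-white block at (363,205), orange look-alikes at (310,198) and (398,303), and the small green board at (336,264). By the description I choose (363,205). I'll check it and the stage in close crops.

```bash
cat > h.py <<'E'
from station import robot
import cv2,numpy as np
def cam(n):
    m=robot.camera_model(n);return np.array(m["intrinsics"]),np.array(m["camera_from_world"])
def proj(n,p):
    K,T=cam(n);q=K@(T[:3,:3]@np.array(p)+T[:3,3]);return q[:2]/q[2]
def ray(n,uv):
    K,T=cam(n);R=T[:3,:3];return -R.T@T[:3,3],R.T@np.linalg.solve(K,[uv[0],uv[1],1.])
def onz(n,uv,z):
    c,d=ray(n,uv);return c+d*(z-c[2])/d[2]
def tri(uvs,uvt):
    P=[cam(n)[0]@cam(n)[1][:3] for n in("scene","top")]
    X=cv2.triangulatePoints(P[0],P[1],np.array(uvs,float).reshape(2,1),np.array(uvt,float).reshape(2,1));return X[:3,0]/X[3,0]
def blobs(f,lo,hi,box,amin=4):
    x0,y0,x1,y1=box;h=cv2.cvtColor(f,cv2.COLOR_BGR2HSV)[y0:y1,x0:x1]
    m=cv2.inRange(h,np.array(lo),np.array(hi));n,l,s,c=cv2.connectedComponentsWithStats(m)
    return [(c[i]+[x0,y0],s[i,4]) for i in range(1,n) if s[i,4]>=amin]
E
python3 - <<'E'
from h import *
s=cv2.imread('pics/scene0.png');t=cv2.imread('pics/top0.png')
for n,f,b in(("scene",s,(245,210,360,310)),("top",t,(175,155,280,245))):
    for nm,lo,hi in(("Y",(20,120,90),(35,255,255)),("R",(0,150,70),(6,255,255)),("R2",(172,150,70),(180,255,255)),("B",(105,150,60),(125,255,255))):
        print(n,nm,[(np.round(c,1).tolist(),int(a)) for c,a in blobs(f,lo,hi,b)])
def up(f,x,y,w,h,k): return cv2.resize(f[y:y+h,x:x+w],None,fx=k,fy=k,interpolation=cv2.INTER_CUBIC)
a=up(s,240,205,125,105,3.2);b=up(t,170,150,115,100,3.36);c=up(t,290,170,110,60,3.6);d=up(s,180,165,125,70,3.2)
img=np.zeros((600,800,3),np.uint8)
for q,x,y in((a,0,0),(b,405,0),(c,0,340),(d,400,340)): 
    q=q[:600-y,:800-x];img[y:y+q.shape[0],x:x+q.shape[1]]=q
cv2.imwrite('pics/c0.png',img)
E
```

```text
scene Y [([286.8, 236.8], 29), ([302.2, 235.2], 11), ([283.0, 248.5], 10), ([322.8, 252.9], 14), ([319.6, 265.9], 27), ([303.5, 267.7], 15)]
scene R [([260.4, 237.6], 117)]
scene R2 []
scene B [([349.4, 245.0], 26), ([346.7, 249.3], 6)]
top Y [([206.6, 185.6], 11), ([238.7, 184.2], 10), ([248.5, 198.5], 20), ([198.0, 200.5], 30), ([239.5, 213.4], 13), ([207.5, 215.0], 12)]
top R [([258.7, 166.5], 129)]
top R2 []
top B [([184.1, 228.2], 134)]
```

View pics/c0.png

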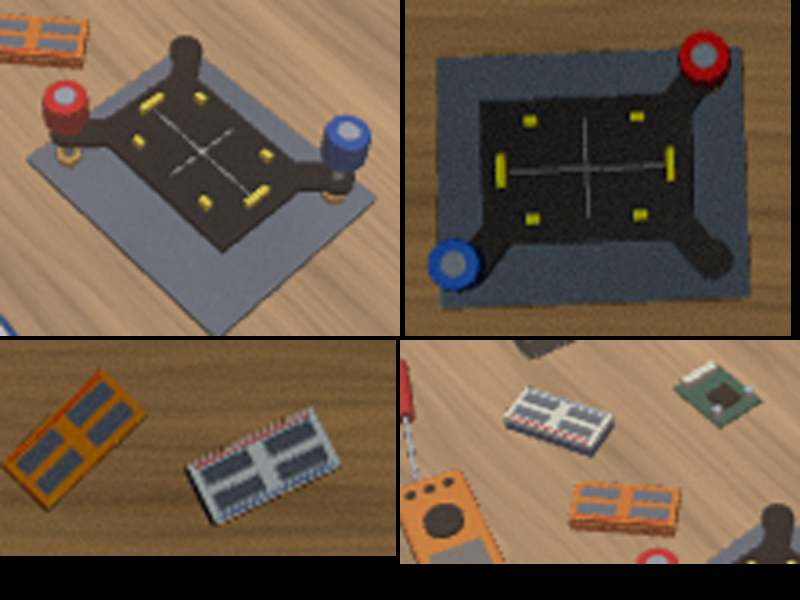

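The crop shows the white-topped blue board in the top view near (363,205), and all six yellow stops in both views, so I can triangulate them. The red knob is at top (259,167) and the blue one at (184,228).

```bash
cat > tilt.py <<'E'
from h import *
L=[(44,48),(44,-48),(0,-76),(0,76),(-44,-48),(-44,48)]  # approx stop centres, mm, for matching only
def measure(N=4,c0=(0,0,.065)):
    out=[]
    for _ in range(N):
        B={n:[c for c,a in blobs(robot.grab_frame(n),(20,110,80),(36,255,255),b)] for n,b in(("scene",(245,210,360,310)),("top",(175,155,280,245)))}
        P=[]
        for k,(x,y) in enumerate(L):
            w=np.array([c0[0]+(x*np.cos(c0[3])-y*np.sin(c0[3]))/1e3,c0[1]+(x*np.sin(c0[3])+y*np.cos(c0[3]))/1e3,c0[2]])
            q=[min(B[n],key=lambda c:np.linalg.norm(c-proj(n,w))) for n in("scene","top")]
            if max(np.linalg.norm(q[i]-proj(n,w)) for i,n in enumerate(("scene","top")))>6: P.append([np.nan]*3)
            else: P.append(tri(*q))
        out.append(P)
    P=np.nanmean(out,0);c=np.mean(P[[0,1,4,5]],0)
    ex=(P[0]+P[1]-P[4]-P[5]);ey=P[3]-P[2]+P[0]+P[5]-P[1]-P[4]
    tr=np.arctan2(ex[2],np.hypot(*ex[:2]));tb=np.arctan2(ey[2],np.hypot(*ey[:2]))
    return P,c,np.arctan2(ey[1],ey[0])-np.pi/2,np.arctan2(ex[1],ex[0]),tr,tb
if __name__=="__main__":
    import sys
    g=onz("top",(223.2,200),.065); 
    P,c,y1,y2,tr,tb=measure(c0=(g[0],g[1],.065,.04))
    print(np.round(P,4).tolist());print("centre",c.round(4),"yaw",round(y1,3),round(y2,3),"tilts",round(tr,4),round(tb,4),"cw turns needed deg red/blue",np.degrees(-tr/.08).round(1),np.degrees(-tb/.08).round(1))
E
python3 tilt.py; python3 - <<'E'
from h import *
t=cv2.imread('pics/top0.png');s=cv2.imread('pics/scene0.png')
for nm,bt,bs in(("R",(246,154,272,181),(250,228,272,252)),("B",(171,215,198,242),(338,238,360,262))):
    # grey cap
    r=[]
    for f,(x0,y0,x1,y1) in((t,bt),(s,bs)):
        h=cv2.cvtColor(f,cv2.COLOR_BGR2HSV)[y0:y1,x0:x1];m=(h[...,1]<110)&(h[...,2]>75);m=m.astype(np.uint8)
        n,l,st,c=cv2.connectedComponentsWithStats(m)
        r.append([(np.round(c[i]+[x0,y0],1).tolist(),int(st[i,4])) for i in range(1,n) if 5<st[i,4]<90])
    print(nm,r)
for n,u in(("R",(258.7,166.5)),("B",(184.1,228.2))): print(n,onz("top",u,.122).round(4))
h=cv2.cvtColor(t,cv2.COLOR_BGR2HSV)[183:226,333:392]
m=((h[...,1]<80)|((h[...,0]>95)&(h[...,0]<140))).astype(np.uint8)
m=cv2.morphologyEx(m,cv2.MORPH_CLOSE,np.ones((5,5)))
cs,_=cv2.findContours(m,cv2.RETR_EXTERNAL,2);c=max(cs,key=cv2.contourArea)+np.array([333,183])
r=cv2.minAreaRect(c);print(r)
q=np.array([onz("top",p,.02)[:2] for p in cv2.boxPoints(r)]);print(q.round(4).tolist(),q.mean(0).round(4),[np.linalg.norm(q[i]-q[i-1]).round(4) for i in range(4)],[np.arctan2(*(q[i]-q[i-1])[::-1]).round(3) for i in range(4)])
E
```

```text
[[0.5783, 0.1881, 0.0664], [0.5842, 0.0923, 0.0697], [0.5415, 0.0608, 0.0669], [0.5326, 0.213, 0.0611], [0.4964, 0.0869, 0.0639], [0.4897, 0.1825, 0.0594]]
centre [0.5371 0.1375 0.0649] yaw 0.063 0.063 tilts 0.0726 -0.0393 cw turns needed deg red/blue -52.0 28.2
R [[([258.5, 166.0], 44), ([249.9, 168.1], 10)], [([259.8, 234.6], 33), ([268.0, 251.0], 7)]]
B [[([183.9, 228.1], 43), ([179.6, 236.9], 14)], [([348.6, 245.5], 37)]]
R [0.6275 0.0315 0.122 ]
B [0.441  0.2404 0.122 ]
((362.3427429199219, 204.60342407226562), (18.735069274902344, 39.70557403564453), 64.79888153076172)
[[0.5368, -0.2204], [0.5927, -0.3314], [0.5402, -0.3559], [0.4847, -0.2454]] [ 0.5386 -0.2883] [np.float64(0.0578), np.float64(0.1242), np.float64(0.058), np.float64(0.1237)] [np.float64(0.447), np.float64(-1.104), np.float64(-2.705), np.float64(2.036)]
```

Red is 52° too far clockwise (tilt +0.073). Blue needs about 28° clockwise. The board is at (0.539,-0.288). I go to the red knob first.

```bash
python3 -m inch '[0.0203,0.0308,0,0,0,0,0.087, 0.0203,0.0308,0,0,0,0,0.087, 0.0203,0.0308,0,0,0,0,0.087, 0.0203,0.0308,0,0,0,0,0.087, 0.0203,0.0308,0,0,0,0,0.087, 0.0203,0.0308,0,0,0,0,0.087, 0.0203,0.0308,0,0,0,0,0.087, 0.0203,0.0308,0,0,0,0,0.087, 0.0203,0.0308,0,0,0,0,0.087, 0.0203,0.0308,0,0,0,0,0.087, 0.0203,0.0308,0,0,0,0,0.087, 0.0203,0.0308,0,0,0,0,0.087, 0.0203,0.0308,0,0,0,0,0.087, 0.0203,0.0308,0,0,0,0,0.087, 0.0203,0.0308,0,0,0,0,0.087, 0.0203,0.0308,0,0,0,0,0.087, 0.0203,0.0308,0,0,0,0,0.087, 0.0203,0.0308,0,0,0,0,0.087, 0.0203,0.0308,0,0,0,0,0.087, 0.0203,0.0308,0,0,0,0,0.087]'
```

```text
time_s: 2.17
tcp_pos: [0.6292, 0.0337, 0.2227]
orientation: [0.983, 0.181, 0.0, 0.0]
force: [1.1, -0.4, 0.8]
width: 0.087
grip_force: 0.0
```

```bash
python3 -m inch '[-0.0006,-0.0008,-0.0165,0,0,0,0.087, -0.0006,-0.0006,-0.0165,0,0,0,0.087, 0,0,-0.0165,0,0,0,0.087, 0,0,-0.0165,0,0,0,0.087, 0,0,-0.0165,0,0,0,0.087, 0,0,-0.0165,0,0,0,0.087, 0,0,-0.0165,0,0,0,0.087, 0,0,-0.0155,0,0,0,0.087, 0,0,0,0,0,0,0.06, 0,0,0,0,0,0,0.03, 0,0,0,0,0,0,0.03, 0,0,0,0,0,0,0.03, 0,0,0,0,0,0,0.03, 0,0,0,0,0,0,0.03, 0,0,0,0,0,0,0.03, 0,0,0,0,0,0,0.03]'
```

```text
time_s: 3.5
tcp_pos: [0.6274, 0.0307, 0.0921]
orientation: [0.984, 0.181, 0.0, -0.0]
force: [-0.6, -0.6, 1.2]
width: 0.0431
grip_force: 30.0
```

```bash
python3 -m inch '[0,0,0,0,0,4,0.03, 0,0,0,0,0,4,0.03, 0,0,0,0,0,4,0.03, 0,0,0,0,0,4,0.03, 0,0,0,0,0,4,0.03, 0,0,0,0,0,4,0.03, 0,0,0,0,0,4,0.03, 0,0,0,0,0,4,0.03, 0,0,0,0,0,4,0.03, 0,0,0,0,0,4,0.03, 0,0,0,0,0,4,0.03, 0,0,0,0,0,4,0.03, 0,0,0,0,0,4,0.03, 0,0,0,0,0,0,0.03, 0,0,0,0,0,0,0.03]'; python3 tilt.py
```

```text
time_s: 4.75
tcp_pos: [0.6288, 0.0293, 0.0921]
orientation: [0.805, 0.594, 0.001, 0.002]
force: [5.6, -4.0, -2.6]
width: 0.0434
grip_force: 30.0
[[0.5786, 0.1875, 0.055], [nan, nan, nan], [nan, nan, nan], [0.5344, 0.2135, 0.0573], [nan, nan, nan], [0.4912, 0.1822, 0.0581]]
centre [nan nan nan] yaw nan nan tilts nan nan cw turns needed deg red/blue nan nantilt.py:14: RuntimeWarning: Mean of empty slice
  P=np.nanmean(out,0);c=np.mean(P[[0,1,4,5]],0)
```

```bash
python3 -m inch '[0,0,0,0,0,0,0.087, 0,0,0,0,0,0,0.087, 0,0,0,0,0,0,0.087, 0,0,0,0,0,0,0.087, 0,0,0.012,0,0,0,0.087, 0,0,0.02,0,0,0,0.087, 0,0,0.02,0,0,0,0.087, -0.0184,0.0212,0.01,0,0,0,0.087, -0.0184,0.0212,0,0,0,0,0.087, -0.0184,0.0212,0,0,0,0,0.087, -0.0184,0.0212,0,0,0,0,0.087, -0.0184,0.0212,0,0,0,0,0.087, -0.0184,0.0212,0,0,0,0,0.087, -0.0184,0.0212,0,0,0,0,0.087, -0.0184,0.0212,0,0,0,0,0.087, -0.0184,0.0212,0,0,0,0,0.087, -0.0184,0.0212,0,0,0,0,0.087, 0,0,0,0,0,0,0.087, 0,0,0,0,0,0,0.087]'; python3 - <<'E'
from h import *
cv2.imwrite('pics/s1.png',robot.grab_frame("scene"));cv2.imwrite('pics/t1.png',robot.grab_frame("top"))
E
python3 tilt.py
```

```text
time_s: 6.73
tcp_pos: [0.4426, 0.2436, 0.1545]
orientation: [0.804, 0.595, 0.001, 0.0]
force: [0.8, -1.1, 0.5]
width: 0.0866
grip_force: 0.0
[[0.5786, 0.1874, 0.0551], [0.5856, 0.0924, 0.0611], [0.5425, 0.0611, 0.0613], [0.5274, 0.2111, 0.0467], [0.4976, 0.0866, 0.0618], [0.4913, 0.1824, 0.0576]]
centre [0.5383 0.1372 0.0589] yaw 0.083 0.062 tilts -0.0177 -0.0725 cw turns needed deg red/blue 12.7 51.9
```

```bash
python3 -m inch '[0.0026,-0.002,0,0,0,0,0.087, 0,0,-0.0127,0,0,0,0.087, 0,0,-0.0127,0,0,0,0.087, 0,0,-0.0127,0,0,0,0.087, 0,0,-0.0127,0,0,0,0.087, 0,0,-0.0127,0,0,0,0.087, 0,0,0,0,0,0,0.06, 0,0,0,0,0,0,0.03, 0,0,0,0,0,0,0.03, 0,0,0,0,0,0,0.03, 0,0,0,0,0,0,0.03, 0,0,0,0,0,0,0.03, 0,0,0,0,0,0,0.03, 0,0,0,0,0,0,0.03]'
```

```text
time_s: 8.4
tcp_pos: [0.446, 0.2405, 0.0904]
orientation: [0.805, 0.594, 0.0, 0.0]
force: [0.9, -0.4, 0.1]
width: 0.0432
grip_force: 30.0
```

Now I turn blue 28° clockwise, release, lift, and move the arm aside toward the board so I can measure.

```bash
python3 -m inch '[0,0,0,0,0,-4,0.03, 0,0,0,0,0,-4,0.03, 0,0,0,0,0,-4,0.03, 0,0,0,0,0,-4,0.03, 0,0,0,0,0,-4,0.03, 0,0,0,0,0,-4,0.03, 0,0,0,0,0,-4,0.03, 0,0,0,0,0,0,0.03, 0,0,0,0,0,0,0.087, 0,0,0,0,0,0,0.087, 0,0,0,0,0,0,0.087, 0,0,0,0,0,0,0.087, 0,0,0.012,0,0,0,0.087, 0,0,0.02,0,0,0,0.087, 0,0,0.03,0,0,0,0.087, 0,0,0.03,0,0,0,0.087]' && python3 -m inch '[0,-0.041,0,0,0,0,0.087, 0,-0.041,0,0,0,0,0.087, 0,-0.041,0,0,0,0,0.087, 0,-0.041,0,0,0,0,0.087, 0,-0.041,0,0,0,0,0.087, 0,-0.041,0,0,0,0,0.087, 0,-0.041,0,0,0,0,0.087, 0,-0.041,0,0,0,0,0.087, 0,-0.041,0,0,0,0,0.087, 0,-0.041,0,0,0,0,0.087, 0,0,0,0,0,0,0.087]'; python3 tilt.py
```

```text
time_s: 9.73
tcp_pos: [0.4449, 0.2402, 0.183]
orientation: [0.924, 0.382, -0.001, -0.0]
force: [0.2, 0.2, 0.2]
width: 0.0839
grip_force: 0.0
time_s: 10.65
tcp_pos: [0.4456, -0.1762, 0.1835]
orientation: [0.925, 0.379, -0.0, 0.002]
force: [-0.2, 0.0, -0.1]
width: 0.0876
grip_force: 0.0
[[0.5797, 0.1873, 0.0624], [0.5857, 0.0913, 0.0614], [0.5421, 0.06, 0.0603], [0.5331, 0.2126, 0.064], [0.4971, 0.0862, 0.0631], [0.4918, 0.1822, 0.0645]]
centre [0.5386 0.1367 0.0629] yaw 0.059 0.058 tilts -0.0214 0.0178 cw turns needed deg red/blue 15.3 -12.7
```

```bash
cat > tilt2.py <<'E'
from h import *
from tilt import L
from scipy.optimize import least_squares
from scipy.spatial.transform import Rotation as Ro
def soft(f,c,r=5):
    x,y=np.round(c).astype(int);w=f[y-r:y+r+1,x-r:x+r+1].astype(float);w=np.clip((w[...,1]+w[...,2])/2-w[...,0]-12,0,None)
    Y,X=np.mgrid[y-r:y+r+1,x-r:x+r+1];return np.array([(w*X).sum(),(w*Y).sum()])/w.sum()
def run(S,T,c0=(.5383,.137,.064),yaw=.06):
    A=[]
    for n,F in(("scene",S),("top",T)):
        f=np.mean(F,0)
        A.append([soft(f,soft(f,proj(n,np.array(c0)+Ro.from_euler('z',yaw).apply([x/1e3,y/1e3,0])))) for x,y in L])
    P=np.array([tri(A[0][k],A[1][k]) for k in range(6)])
    ex=P[0]+P[1]-P[4]-P[5];ey=P[3]-P[2]+P[0]+P[5]-P[1]-P[4]
    print("tri ",P[[0,1,4,5]].mean(0).round(4),"yaw",round(np.arctan2(ex[1],ex[0]),3),"red",round(ex[2]/np.hypot(*ex[:2]),4),"blue",round(ey[2]/np.hypot(*ey[:2]),4),"z",P[:,2].round(4))
    # known stop layout: pose of the six points, mean offset per view free (calibration)
    l=np.array([(41.5,48,5),(41.5,-48,5),(0,-73.5,5),(0,73.5,5),(-41.5,-48,5),(-41.5,48,5)])/1e3; 
    def res(p):
        q=Ro.from_rotvec(p[3:6]).apply(l*[p[6],p[7],1])+p[:3]
        return np.ravel([[proj(n,w)-A[i][k] for k,w in enumerate(q)] for i,n in enumerate(("scene","top"))])
    s=least_squares(res,[*c0[:2],.06,0,0,yaw,1,1]);p=s.x;R=Ro.from_rotvec(p[3:6]).as_matrix()
    print("pnp ",p[:3].round(4),"red",round(R[2,0],4),"blue",round(R[2,1],4),"scale",p[6:].round(3),"rms px",np.sqrt(np.mean(s.fun**2)).round(2))
if __name__=="__main__":
    run([robot.grab_frame("scene") for _ in range(4)],[robot.grab_frame("top") for _ in range(4)])
E
python3 -c "
from tilt2 import *
run([cv2.imread('pics/scene0.png')],[cv2.imread('pics/top0.png')])"
python3 tilt2.py;python3 -c "
from h import *
cv2.imwrite('pics/s2.png',robot.grab_frame('scene'));cv2.imwrite('pics/t2.png',robot.grab_frame('top'))"
```

```text
tri  [0.537  0.1371 0.0649] yaw 0.064 red 0.0619 blue -0.0333 z [0.066  0.0692 0.0678 0.0628 0.0638 0.0605]
pnp  [0.5375 0.1368 0.06  ] red 0.0614 blue -0.0335 scale [1.065 1.02 ] rms px 0.32
tri  [0.5382 0.1364 0.063 ] yaw 0.061 red -0.0163 blue 0.0073 z [0.0627 0.0619 0.0622 0.0635 0.0635 0.064 ]
pnp  [0.5382 0.1363 0.058 ] red -0.0159 blue 0.0076 scale [1.063 1.021] rms px 0.31
```

Soft centroids agree with the known turns. What remains is red about -0.015 and blue about +0.007. I'll trim red 11° clockwise, then blue 5° counter-clockwise.

```bash
python3 -m inch '[0.0183,0.0207,0,0,0,0,0.087, 0.0183,0.0207,0,0,0,0,0.087, 0.0183,0.0207,0,0,0,0,0.087, 0.0183,0.0207,0,0,0,0,0.087, 0.0183,0.0207,0,0,0,0,0.087, 0.0183,0.0207,0,0,0,0,0.087, 0.0183,0.0207,0,0,0,0,0.087, 0.0183,0.0207,0,0,0,0,0.087, 0.0183,0.0207,0,0,0,0,0.087, 0.0183,0.0207,0,0,0,0,0.087, 0,0,-0.0153,0,0,0,0.087, 0,0,-0.0153,0,0,0,0.087, 0,0,-0.0153,0,0,0,0.087, 0,0,-0.0153,0,0,0,0.087, 0,0,-0.0153,0,0,0,0.087, 0,0,-0.0153,0,0,0,0.087, 0,0,0,0,0,0,0.087]' && python3 -m inch '[0,0,0,0,0,0,0.05, 0,0,0,0,0,0,0.03, 0,0,0,0,0,0,0.03, 0,0,0,0,0,0,0.03, 0,0,0,0,0,0,0.03, 0,0,0,0,0,0,0.03, 0,0,0,0,0,0,0.03]'
```

```text
time_s: 12.97
tcp_pos: [0.6262, 0.0375, 0.0862]
orientation: [0.924, 0.381, -0.003, -0.001]
force: [-0.3, -0.1, -1.3]
width: 0.0869
grip_force: 0.0
time_s: 13.55
tcp_pos: [0.6306, 0.0361, 0.091]
orientation: [0.924, 0.382, 0.002, 0.002]
force: [12.0, -11.3, -8.2]
width: 0.0482
grip_force: 8.1
```

```bash
python3 -m inch '[0,0,0,0,0,-4,0.03, 0,0,0,0,0,-4,0.03, 0,0,0,0,0,-3,0.03, 0,0,0,0,0,0,0.03, 0,0,0,0,0,0,0.087, 0,0,0,0,0,0,0.087, 0,0,0,0,0,0,0.087, 0,0,0,0,0,0,0.087, 0,0,0.012,0,0,0,0.087, 0,0,0.02,0,0,0,0.087, 0,0,0.03,0,0,0,0.087]'
```

```text
time_s: 14.47
tcp_pos: [0.6263, 0.0379, 0.1505]
orientation: [0.957, 0.291, -0.003, -0.001]
force: [0.8, 0.2, -0.7]
width: 0.0818
grip_force: 0.0
```

```bash
python3 -m inch '[-0.018,0.0203,0,0,0,0,0.087, -0.018,0.0203,0,0,0,0,0.087, -0.018,0.0203,0,0,0,0,0.087, -0.018,0.0203,0,0,0,0,0.087, -0.018,0.0203,0,0,0,0,0.087, -0.018,0.0203,0,0,0,0,0.087, -0.018,0.0203,0,0,0,0,0.087, -0.018,0.0203,0,0,0,0,0.087, -0.018,0.0203,0,0,0,0,0.087, -0.018,0.0203,0,0,0,0,0.087, 0,0,0,0,0,0,0.087, 0,0,0,0,0,0,0.087]'
```

```text
time_s: 15.47
tcp_pos: [0.4481, 0.2416, 0.1532]
orientation: [0.956, 0.293, 0.0, 0.0]
force: [-0.8, -0.1, 0.1]
width: 0.0871
grip_force: 0.0
```

```bash
python3 -m inch '[-0.0022,-0.0011,-0.0127,0,0,0,0.087, 0,0,-0.0125,0,0,0,0.087, 0,0,-0.0125,0,0,0,0.087, 0,0,-0.0125,0,0,0,0.087, 0,0,-0.0125,0,0,0,0.06, 0,0,0,0,0,0,0.03, 0,0,0,0,0,0,0.03, 0,0,0,0,0,0,0.03, 0,0,0,0,0,0,0.03, 0,0,0,0,0,0,0.03, 0,0,0,0,0,0,0.03, 0,0,0,0,0,0,0.03, 0,0,0,0,0,0,0.03, 0,0,0,0,0,2.5,0.03, 0,0,0,0,0,2.5,0.03, 0,0,0,0,0,0,0.03, 0,0,0,0,0,0,0.03]'; python3 -m inch '[0,0,0,0,0,0,0.087, 0,0,0,0,0,0,0.087, 0,0,0,0,0,0,0.087, 0,0,0,0,0,0,0.087, 0,0,0.012,0,0,0,0.087, 0,0,0.02,0,0,0,0.087, 0,0,0.03,0,0,0,0.087, 0,-0.041,0,0,0,0,0.087, 0,-0.041,0,0,0,0,0.087, 0,-0.041,0,0,0,0,0.087, 0,-0.041,0,0,0,0,0.087, 0,-0.041,0,0,0,0,0.087, 0,-0.041,0,0,0,0,0.087, 0,-0.041,0,0,0,0,0.087, 0,-0.041,0,0,0,0,0.087, 0,-0.041,0,0,0,0,0.087, 0,-0.041,0,0,0,0,0.087, 0,0,0,0,0,0,0.087, 0,0,0,0,0,0,0.087]'; python3 tilt2.py
```

```text
time_s: 16.88
tcp_pos: [0.447, 0.2407, 0.0903]
orientation: [0.943, 0.333, 0.001, -0.001]
force: [-1.2, 5.8, 0.0]
width: 0.0435
grip_force: 30.0
time_s: 18.47
tcp_pos: [0.4464, -0.1728, 0.1524]
orientation: [0.944, 0.33, 0.0, 0.0]
force: [-0.2, 1.2, 0.1]
width: 0.0868
grip_force: 0.0
tri  [0.538  0.1366 0.0636] yaw 0.061 red -0.0046 blue 0.0015 z [0.063  0.0638 0.0627 0.0638 0.0637 0.0639]
pnp  [0.5381 0.1364 0.0585] red -0.0053 blue 0.0023 scale [1.062 1.021] rms px 0.32
```

Both tilts are nearly zero. As a bias check I triangulate the level base plate's corners the same way, and re-check the board and the stand-off position.

```bash
python3 - <<'E'
from h import *
Q={}
for n,b in(("scene",(240,205,365,312)),("top",(172,158,280,248))):
    f=np.mean([robot.grab_frame(n) for _ in range(4)],0).astype(np.uint8);x0,y0,x1,y1=b
    h=cv2.cvtColor(f,cv2.COLOR_BGR2HSV)[y0:y1,x0:x1]
    m=cv2.inRange(h,np.array((100,30,50)),np.array((130,130,255)))
    k,l,s,c=cv2.connectedComponentsWithStats(m);i=1+np.argmax(s[1:,4])
    cs,_=cv2.findContours((l==i).astype(np.uint8),cv2.RETR_EXTERNAL,cv2.CHAIN_APPROX_NONE);hl=cv2.convexHull(cs[0])
    q=hl
    for e in np.arange(1,12,.5):
        q=cv2.approxPolyDP(hl,e,True)
        if len(q)<=4:break
    Q[n]=q[:,0]+[x0,y0];print(n,s[i,4],e,Q[n].tolist())
for p in Q["top"]:
    w=onz("top",p,.01);j=min(Q["scene"],key=lambda c:np.linalg.norm(c-proj("scene",w)));print(tri(j,p).round(4))
E
```

```text
scene 96 2.0 [[354, 250], [348, 259], [339, 253], [341, 248]]
top 1887 1.5 [[269, 165], [271, 237], [181, 240], [180, 234]]
[0.5821 0.0999 0.157 ]
[ 0.4044  0.0495 -0.0893]
[0.4205 0.2543 0.0413]
[0.4347 0.2575 0.0586]
```

The base mask was too broken to use, so I drop that check. The tilts are well inside tolerance. Next is the board: above it with yaw about 116°.

```bash
python3 -m inch '[0.0084,-0.0107,0,0,0,7.05,0.087, 0.0084,-0.0107,0,0,0,7.05,0.087, 0.0084,-0.0107,0,0,0,7.05,0.087, 0.0084,-0.0107,0,0,0,7.05,0.087, 0.0084,-0.0107,0,0,0,7.05,0.087, 0.0084,-0.0107,0,0,0,7.05,0.087, 0.0084,-0.0107,0,0,0,7.05,0.087, 0.0084,-0.0107,0,0,0,7.05,0.087, 0.0084,-0.0107,-0.01,0,0,7.05,0.087, 0.0084,-0.0107,-0.02,0,0,7.05,0.087, 0.0084,-0.0107,-0.02,0,0,7.05,0.087, 0,0,0,0,0,0,0.087, 0,0,0,0,0,0,0.087, 0,0,0,0,0,0,0.087]'; python3 -c "
from h import *
print(*[robot.grab_frame('top') is None for _ in range(4)],robot.get_obs()['tcp_pos'],robot.get_obs()['orientation'].round(4))
s=robot.grab_frame('scene');t=robot.grab_frame('top')
cv2.imwrite('pics/p3.png',np.hstack([cv2.resize(s[130:260,150:280],(400,400)),cv2.resize(t[140:270,300:430],(400,400))]))"
```

```text
time_s: 20.43
tcp_pos: [0.5389, -0.288, 0.102]
orientation: [0.528, 0.849, 0.0, -0.0]
force: [-0.5, -0.3, 0.3]
width: 0.0871
grip_force: 0.0
False False False False [ 0.53953713 -0.28830848  0.1031648 ] [ 5.274e-01  8.496e-01 -1.000e-04  1.200e-03]
```

View pics/p3.png

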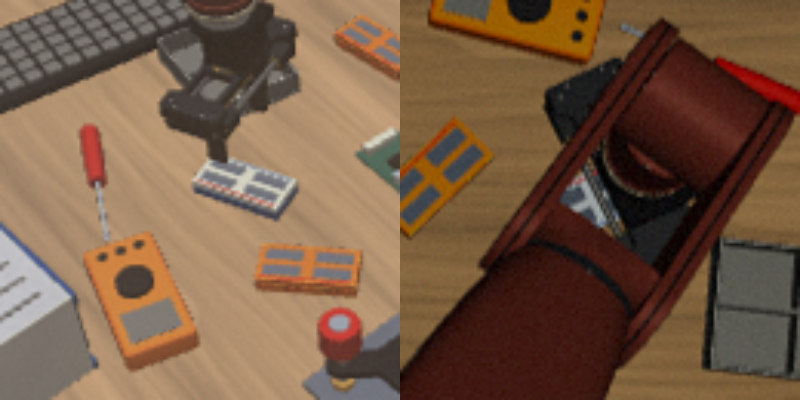

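The gripper is over the blue-and-white board (scene crop (245,188)), lined up across its short side. I descend and grip.

```bash
python3 -m inch '[0,0,-0.0115,0,0,0,0.087, 0,0,-0.0115,0,0,0,0.087, 0,0,-0.0115,0,0,0,0.087, 0,0,-0.0115,0,0,0,0.087, 0,0,-0.0115,0,0,0,0.087, 0,0,-0.0115,0,0,0,0.087, 0,0,-0.0115,0,0,0,0.087, 0,0,-0.0115,0,0,0,0.087, 0,0,-0.004,0,0,0,0.087, 0,0,0,0,0,0,0.087, 0,0,0,0,0,0,0.06, 0,0,0,0,0,0,0.045, 0,0,0,0,0,0,0.045, 0,0,0,0,0,0,0.045, 0,0,0,0,0,0,0.045, 0,0,0,0,0,0,0.045, 0,0,0,0,0,0,0.045]'
```

```text
time_s: 22.15
tcp_pos: [0.5393, -0.2885, 0.006]
orientation: [0.527, 0.85, -0.0, 0.0]
force: [-0.9, 0.0, 2.2]
width: 0.0554
grip_force: 30.0
```

```bash
python3 -m inch '[0,0,0.012,0,0,0,0.045, 0,0,0.024,0,0,0,0.045, 0,0,0.024,0,0,0,0.045, 0,0,0.024,0,0,0,0.045, 0,0,0.024,0,0,0,0.045, 0,0,0.024,0,0,0,0.045, 0,0,0,0,0,0,0.045]' && python3 -m inch '[0,0.02,0,0,0,-1.6,0.045, 0,0.03,0,0,0,-1.6,0.045, 0,0.03,0,0,0,-1.6,0.045, 0,0.03,0,0,0,-1.6,0.045, 0,0.03,0,0,0,-1.6,0.045, 0,0.03,0,0,0,-1.6,0.045, 0,0.03,0,0,0,-1.6,0.045, 0,0.03,0,0,0,-1.6,0.045, 0,0.03,0,0,0,-1.6,0.045, 0,0.03,0,0,0,-1.6,0.045, 0,0.03,0,0,0,-1.6,0.045, 0,0.03,0,0,0,-1.6,0.045, 0,0.03,0,0,0,-1.6,0.045, 0,0.03,0,0,0,-2,0.045, 0,0.015,0,0,0,0,0.045, 0,0,0,0,0,0,0.045, 0,0,0,0,0,0,0.045, 0,0,0,0,0,0,0.045]'; python3 -c "
from h import *
s=robot.grab_frame('scene');t=robot.grab_frame('top')
print(robot.get_obs()['tcp_pos'],robot.get_obs()['orientation'].round(4))
cv2.imwrite('pics/p4.png',np.hstack([cv2.resize(s[190:320,230:360],(400,400)),cv2.resize(t[140:270,160:290],(400,400))]))"
```

```text
time_s: 22.73
tcp_pos: [0.5419, -0.2903, 0.1444]
orientation: [0.527, 0.85, -0.0, 0.005]
force: [1.3, -0.7, -0.8]
width: 0.056
grip_force: 30.0
time_s: 24.23
tcp_pos: [0.5386, 0.1361, 0.1371]
orientation: [0.685, 0.729, -0.001, -0.0]
force: [-0.6, -0.4, -2.0]
width: 0.0556
grip_force: 30.0
[0.53885649 0.13561339 0.13723802] [ 6.850e-01  7.285e-01 -3.000e-04 -1.000e-04]
```

View pics/p4.png

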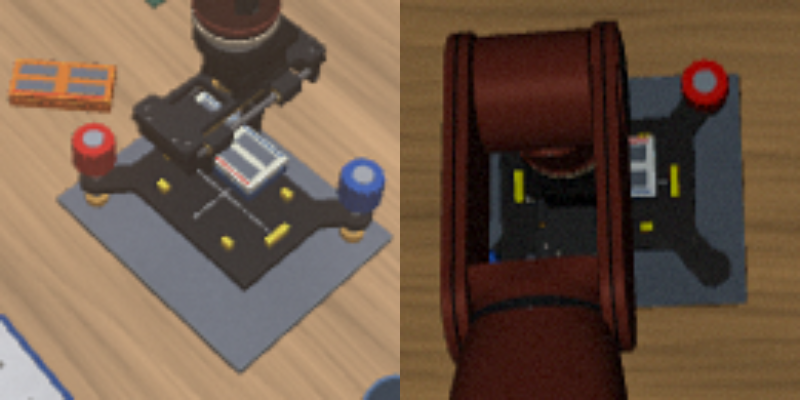

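The board is held level above the plate. Its -y end is visible in the top view at pixel (243,194), so I check how well it is centred along y.

```bash
python3 - <<'E'
from h import *
for k in range(1):
    t=robot.grab_frame('top');h=cv2.cvtColor(t,cv2.COLOR_BGR2HSV)[178:208,236:248]
    m=(h[...,2]>120)&(h[...,1]<110)
    r=[(y+178,236+np.where(m[y])[0].max()) for y in range(30) if m[y].any()];print(r)
    E=[onz("top",(x+.5,y),.153) for y,x in r];print(np.array(E)[:,:2].round(4).tolist())
print(proj("top",(.5388-.028,.076,.153)),proj("top",(.5388+.028,.0795,.153)))
E
```

```text
[(184, np.int64(241)), (185, np.int64(241)), (186, np.int64(241)), (187, np.int64(242)), (188, np.int64(242)), (189, np.int64(242)), (190, np.int64(242)), (191, np.int64(242)), (192, np.int64(242)), (193, np.int64(242)), (194, np.int64(242)), (195, np.int64(242)), (196, np.int64(242)), (197, np.int64(242)), (198, np.int64(242)), (199, np.int64(242)), (200, np.int64(242)), (201, np.int64(242)), (202, np.int64(242)), (203, np.int64(242))]
[[0.5684, 0.0777], [0.5655, 0.0776], [0.5626, 0.0775], [0.5598, 0.0745], [0.5569, 0.0744], [0.554, 0.0743], [0.5512, 0.0742], [0.5483, 0.0741], [0.5454, 0.074], [0.5425, 0.0739], [0.5396, 0.0738], [0.5368, 0.0737], [0.5339, 0.0736], [0.531, 0.0735], [0.5281, 0.0734], [0.5253, 0.0733], [0.5224, 0.0732], [0.5195, 0.0731], [0.5167, 0.073], [0.5138, 0.0729]]
[241.38506157 204.02394734] [240.84159062 184.54024649]
```

```bash
python3 -m inch '[-0.0005,0.0025,-0.011,0,0,0,0.045, 0,0,-0.011,0,0,0,0.045, 0,0,-0.011,0,0,0,0.045, 0,0,-0.011,0,0,0,0.045, 0,0,-0.011,0,0,0,0.045, 0,0,-0.007,0,0,0,0.045, 0,0,-0.003,0,0,0,0.045, 0,0,0,0,0,0,0.045, 0,0,0,0,0,0,0.045]'; python3 -m inch '[0,0,-0.001,0,0,0,0.045, 0,0,-0.001,0,0,0,0.045, 0,0,-0.001,0,0,0,0.045, 0,0,0,0,0,0,0.045]'
```

```text
time_s: 25.13
tcp_pos: [0.5386, 0.1393, 0.0726]
orientation: [0.685, 0.729, 0.0, 0.0]
force: [-0.2, 0.2, -2.3]
width: 0.0557
grip_force: 30.0
time_s: 25.47
tcp_pos: [0.5386, 0.1392, 0.0697]
orientation: [0.685, 0.729, 0.0, 0.0]
force: [-0.3, -1.1, -1.5]
width: 0.056
grip_force: 30.0
```

```bash
python3 -m inch '[0,0,-0.001,0,0,0,0.045, 0,0,-0.001,0,0,0,0.045, 0,0,-0.0005,0,0,0,0.045, 0,0,0,0,0,0,0.045]'; python3 -m inch '[0,0,-0.0005,0,0,0,0.045, 0,0,-0.0005,0,0,0,0.045, 0,0,0,0,0,0,0.045]'
```

```text
time_s: 25.8
tcp_pos: [0.5384, 0.1392, 0.0669]
orientation: [0.685, 0.729, -0.0, -0.0]
force: [0.2, -0.9, -1.5]
width: 0.0552
grip_force: 30.0
time_s: 26.05
tcp_pos: [0.5384, 0.1392, 0.0659]
orientation: [0.685, 0.729, -0.0, -0.0]
force: [-0.4, -0.6, -1.4]
width: 0.056
grip_force: 30.0
```

```bash
python3 -m inch '[0,0,-0.0005,0,0,0,0.045, 0,0,-0.0005,0,0,0,0.045, 0,0,0,0,0,0,0.045]'; python3 -m inch '[0,0,-0.0005,0,0,0,0.045, 0,0,0,0,0,0,0.045]'
```

```text
time_s: 26.3
tcp_pos: [0.5386, 0.1392, 0.0651]
orientation: [0.685, 0.729, 0.0, 0.0]
force: [-0.7, 0.5, 0.7]
width: 0.0556
grip_force: 30.0
time_s: 26.47
tcp_pos: [0.5386, 0.1393, 0.0648]
orientation: [0.685, 0.729, 0.0, 0.0]
force: [-1.1, -0.3, 2.5]
width: 0.0557
grip_force: 30.0
```

Contact. I release, lift straight up, and back off to measure.

```bash
python3 -m inch '[0,0,0,0,0,0,0.06, 0,0,0,0,0,0,0.065, 0,0,0,0,0,0,0.07, 0,0,0,0,0,0,0.075, 0,0,0,0,0,0,0.08, 0,0,0,0,0,0,0.08, 0,0,0.01,0,0,0,0.08, 0,0,0.02,0,0,0,0.08, 0,0,0.03,0,0,0,0.08, 0,0,0.03,0,0,0,0.08]' && python3 -m inch '[0,-0.035,0,0,0,0,0.08, 0,-0.035,0,0,0,0,0.08, 0,-0.035,0,0,0,0,0.08, 0,-0.035,0,0,0,0,0.08, 0,-0.035,0,0,0,0,0.08, 0,-0.035,0,0,0,0,0.08, 0,-0.035,0,0,0,0,0.08, 0,-0.035,0,0,0,0,0.08, 0,-0.035,0,0,0,0,0.08, 0,-0.035,0,0,0,0,0.08, 0,0,0,0,0,0,0.08, 0,0,0,0,0,0,0.08]'; python3 -c "
from h import *
s=robot.grab_frame('scene');t=robot.grab_frame('top')
cv2.imwrite('pics/p5.png',np.hstack([cv2.resize(s[200:310,240:360],(400,367)),cv2.resize(t[150:245,170:280],(400,345))[:345]]) if 0 else np.hstack([cv2.resize(s[200:310,245:355],(400,400)),cv2.resize(t[145:255,170:280],(400,400))]))"; python3 tilt2.py
```

```text
time_s: 27.3
tcp_pos: [0.5376, 0.1391, 0.1553]
orientation: [0.685, 0.729, -0.001, -0.001]
force: [0.6, -0.6, 0.2]
width: 0.0799
grip_force: 0.0
time_s: 28.3
tcp_pos: [0.5383, -0.2127, 0.1553]
orientation: [0.686, 0.728, 0.0, 0.0]
force: [-0.8, 0.2, 0.8]
width: 0.0801
grip_force: 0.0
tri  [0.5372 0.1365 0.0634] yaw 0.06 red -0.0094 blue -0.003 z [0.0618 0.0643 0.0623 0.0638 0.0639 0.0638]
pnp  [0.5376 0.1364 0.0583] red -0.0078 blue -0.0007 scale [1.044 1.019] rms px 0.36
```

View pics/p5.png

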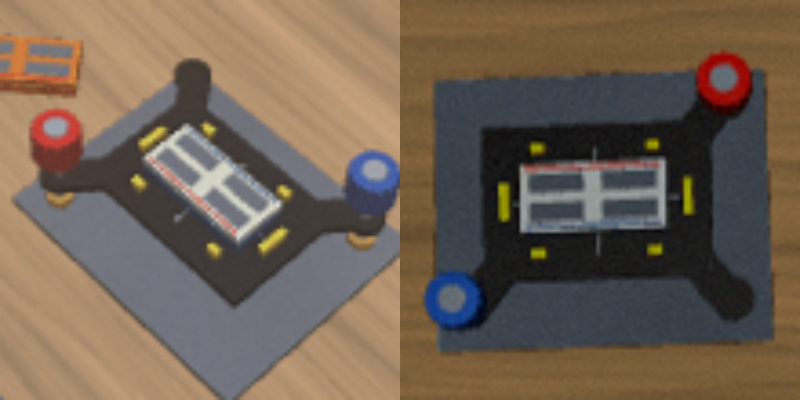

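The board lies flat between the stops. I measure its centre and yaw precisely against the plate.

```bash
python3 - <<'E'
from h import *
f=np.mean([robot.grab_frame('top') for _ in range(4)],0).astype(np.uint8)
x0,y0,x1,y1=201,185,246,212
h=cv2.cvtColor(f,cv2.COLOR_BGR2HSV)[y0:y1,x0:x1]
m=((h[...,2]>115)&(h[...,1]<140)).astype(np.uint8);m=cv2.morphologyEx(m,cv2.MORPH_OPEN,np.ones((3,3)))
m=cv2.morphologyEx(m,cv2.MORPH_CLOSE,np.ones((5,5)))
cs,_=cv2.findContours(m,0,2);r=cv2.minAreaRect(max(cs,key=cv2.contourArea)+np.array([x0,y0]));print(r)
q=np.array([onz("top",p,.081)[:2] for p in cv2.boxPoints(r)]);d=[q[i]-q[i-1] for i in range(4)]
L=max(d,key=np.linalg.norm);print("centre",q.mean(0).round(4),"len",[np.linalg.norm(v).round(4) for v in d],"long dir deg",np.degrees(np.arctan2(L[1],L[0]))%180)
c=q.mean(0)-[.538,.1365];a=.061;print("offset plate frame mm",(1e3*np.array([c@[np.cos(a),np.sin(a)],c@[-np.sin(a),np.cos(a)]])).round(1))
E
```

```text
((221.5047149658203, 198.60848999023438), (18.026447296142578, 41.7866096496582), 87.51044464111328)
centre [0.5364 0.1409] len [np.float64(0.0544), np.float64(0.1247), np.float64(0.0544), np.float64(0.1241)] long dir deg 93.98923078974815
offset plate frame mm [-1.3  4.5]
```

```bash
python3 - <<'E'
from h import *
f=np.mean([robot.grab_frame('top') for _ in range(6)],0)
# profile along cross line (row through both end stops), blue channel: board white, plate black; yellow via R
for r0,r1 in((195,197),(198,202),(203,205)):
    p=f[r0:r1].mean(0);print(r0,"B",p[194:253,0].astype(int).tolist());
print("R",f[197:201,194:253,2].mean(0).astype(int).tolist())
for lbl,y,z in(("end+",.1365+.072,.07),("end-",.1365-.072,.07),("bd+",.1965,.081),("bd-",.0765,.081)): print(lbl,proj("top",(.538-(y-.1365)*.061,y,z)).round(2))
E
```

```text
195 B [21, 23, 21, 12, 8, 6, 20, 20, 4, 155, 158, 97, 74, 74, 75, 75, 74, 75, 74, 73, 72, 75, 74, 74, 73, 69, 102, 151, 153, 152, 155, 115, 82, 79, 81, 82, 81, 81, 77, 84, 86, 86, 87, 85, 91, 87, 117, 153, 165, 44, 19, 24, 25, 20, 0, 0, 6, 25, 24]
198 B [20, 22, 24, 5, 0, 0, 13, 36, 27, 156, 155, 144, 123, 122, 123, 120, 126, 127, 121, 121, 117, 123, 125, 124, 119, 116, 133, 152, 152, 153, 154, 138, 114, 113, 114, 115, 109, 109, 109, 110, 109, 111, 105, 106, 103, 102, 112, 155, 165, 41, 35, 41, 43, 20, 0, 0, 5, 25, 25]
203 B [22, 22, 26, 6, 0, 0, 11, 20, 11, 157, 159, 118, 74, 73, 74, 75, 75, 74, 73, 72, 73, 73, 73, 74, 74, 70, 106, 153, 153, 153, 156, 130, 83, 81, 81, 82, 82, 82, 87, 86, 87, 86, 87, 83, 92, 90, 102, 156, 165, 47, 21, 25, 25, 25, 16, 10, 15, 24, 24]
R [21, 20, 14, 128, 153, 132, 38, 22, 16, 150, 152, 133, 119, 119, 119, 116, 125, 127, 120, 120, 116, 125, 126, 127, 120, 118, 131, 148, 148, 148, 150, 135, 120, 120, 120, 121, 114, 114, 114, 118, 118, 119, 112, 112, 115, 114, 120, 150, 157, 37, 35, 40, 39, 22, 150, 159, 70, 24, 23]
end+ [199.32 199.54]
end- [247.41 197.86]
bd+ [202.81 198.81]
bd- [243.17 197.4 ]
```

The board is within about 1.5 mm of centre and square to the plate. One last small trim: red by 5° clockwise, since its estimates read -0.005 to -0.009.

```bash
python3 -m inch '[0.009,0.0243,0,0,0,0,0.087, 0.009,0.0243,0,0,0,0,0.087, 0.009,0.0243,0,0,0,0,0.087, 0.009,0.0243,0,0,0,0,0.087, 0.009,0.0243,0,0,0,0,0.087, 0.009,0.0243,0,0,0,0,0.087, 0.009,0.0243,0,0,0,0,0.087, 0.009,0.0243,0,0,0,0,0.087, 0.009,0.0243,0,0,0,0,0.087, 0.009,0.0243,0,0,0,0,0.087, 0,0,0,0,0,0,0.087, 0,0,0,0,0,0,0.087, 0,0,0,0,0,0,0.087]'
```

```text
time_s: 30.38
tcp_pos: [0.6282, 0.0318, 0.1543]
orientation: [0.684, 0.729, -0.0, -0.0]
force: [-0.7, 0.1, -0.2]
width: 0.087
grip_force: 0.0
```

```bash
python3 -m inch '[0,-0.001,-0.0125,0,0,0,0.087, 0,0,-0.0125,0,0,0,0.087, 0,0,-0.0125,0,0,0,0.087, 0,0,-0.0125,0,0,0,0.087, 0,0,-0.0125,0,0,0,0.07, 0,0,0,0,0,0,0.05, 0,0,0,0,0,0,0.03, 0,0,0,0,0,0,0.03, 0,0,0,0,0,0,0.03, 0,0,0,0,0,0,0.03, 0,0,0,0,0,0,0.03, 0,0,0,0,0,0,0.03, 0,0,0,0,0,-2.5,0.03, 0,0,0,0,0,-2.5,0.03, 0,0,0,0,0,0,0.03, 0,0,0,0,0,0,0.03]' && python3 -m inch '[0,0,0,0,0,0,0.087, 0,0,0,0,0,0,0.087, 0,0,0,0,0,0,0.087, 0,0,0,0,0,0,0.087, 0,0,0.012,0,0,0,0.087, 0,0,0.02,0,0,0,0.087, 0,0,0.03,0,0,0,0.087, 0,-0.035,0,0,0,0,0.087, 0,-0.035,0,0,0,0,0.087, 0,-0.035,0,0,0,0,0.087, 0,-0.035,0,0,0,0,0.087, 0,-0.035,0,0,0,0,0.087, 0,-0.035,0,0,0,0,0.087, 0,-0.035,0,0,0,0,0.087, 0,-0.035,0,0,0,0,0.087, 0,0,0,0,0,0,0.087, 0,0,0,0,0,0,0.087]'; python3 tilt2.py; python3 -c "
from h import *
s=robot.grab_frame('scene');t=robot.grab_frame('top')
cv2.imwrite('pics/p6.png',np.hstack([cv2.resize(s[200:310,245:355],(400,400)),cv2.resize(t[145:255,170:280],(400,400))]))"
```

```text
time_s: 31.72
tcp_pos: [0.6296, 0.0313, 0.0928]
orientation: [0.715, 0.699, 0.001, 0.001]
force: [3.7, 0.6, 1.3]
width: 0.0436
grip_force: 30.0
time_s: 33.13
tcp_pos: [0.6281, -0.251, 0.1547]
orientation: [0.717, 0.697, 0.0, 0.0]
force: [-1.0, 1.2, -0.5]
width: 0.0871
grip_force: 0.0
tri  [0.5371 0.1365 0.0643] yaw 0.061 red 0.0074 blue -0.0088 z [0.0628 0.0664 0.0638 0.0647 0.0641 0.0638]
pnp  [0.5375 0.1363 0.0593] red 0.007 blue -0.0064 scale [1.044 1.019] rms px 0.36
```

View pics/p6.png

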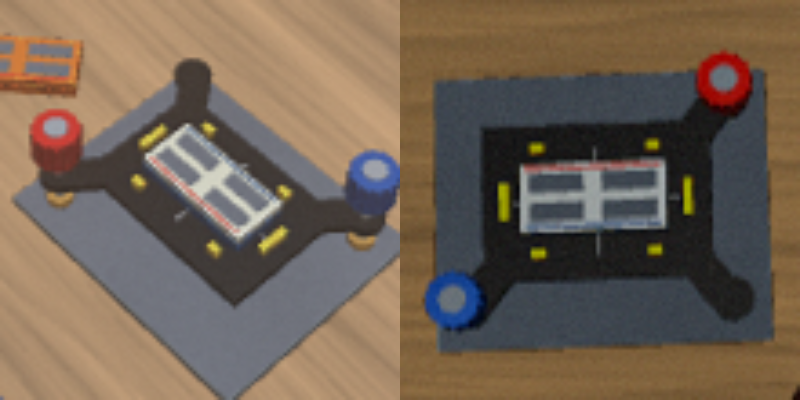

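The board is still centred, and both tilts read within ±0.009 rad (the limit is 0.0175). I hand in.

```bash
python3 -c "
from station import robot
print(robot.finish_job())"
```

```text
the job is handed in; nothing more can be done
None
```

I handed the job in at about 34 s: by camera the plate reads level to within about 0.5° both ways, and the board lies flat, within about 2 mm of centre and square to the plate; nothing else was moved.

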